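# Spin three vial carousels and pull the one that drags

## Task

Check the bearings of the three vial carousels: with a fingertip give the ring of each one a brisk spin by its fins, so that it comes to rest at least a quarter turn on from where it stood, and feel or watch how freely it runs. Only after all three have been spun, take the one whose ring drags by its black knob and set it down gently, upright and flat on the floor of the steel tray, for service. Leave the two free-running ones standing where they are, keep the tray in its place, and do not disturb the yellow-lidded cup, the vial and timer.

Things in the scene. Friction and masses are not known exactly. Their poses are not given: they have to be found in the camera images.
- carousel_1: one of three look-alike vial carousels, 130 mm across, 98 tall, 0.65 kg, loose; which of them drags cannot be seen. Origin: centre of its underside, z along its axle. Rubber foot 100 mm across; slides when pushed with over 3 N. Black carrying knob on the axis: upright cylinder 30 mm across, 64 to 98 mm above the origin; foot and knob are one piece and do not turn with the ring.
- carousel_1_ring (a joint): turn of this carousel's ring about its axle, rad, unlimited, not wrapped, growing anticlockwise from above; starts within 0.25 of 0; at 0 the orange fin points along the body's +x. A sound ring coasts on for about half a second after a brisk push (and may bounce back if a fin hits something); the dragging one stops where the push ends and resists with about 1.3 N at mid fin.
- carousel_1_fin (a point): point on the top edge of the ring's orange fin, 52 mm off the axis, 60 mm above the origin. White ring: disc of radius 65 mm, its top 26 mm up, with four upright radial fins at right angles (one orange), 6 mm thick, 29 to 63 mm off the axis, 26 to 60 mm up. The pockets between them are open from above for a fingertip to push a fin round.
- carousel_2: one of three look-alike vial carousels, 130 mm across, 98 tall, 0.65 kg, loose; which of them drags cannot be seen. Origin: centre of its underside, z along its axle. Rubber foot 100 mm across; slides when pushed with over 3 N. Black carrying knob on the axis: upright cylinder 30 mm across, 64 to 98 mm above the origin; foot and knob are one piece and do not turn with the ring.
- carousel_2_ring (a joint): turn of this carousel's ring about its axle, rad, unlimited, not wrapped, growing anticlockwise from above; starts within 0.25 of 0; at 0 the orange fin points along the body's +x. A sound ring coasts on for about half a second after a brisk push (and may bounce back if a fin hits something); the dragging one stops where the push ends and resists with about 1.3 N at mid fin.
- carousel_2_fin (a point): point on the top edge of the ring's orange fin, 52 mm off the axis, 60 mm above the origin. White ring: disc of radius 65 mm, its top 26 mm up, with four upright radial fins at right angles (one orange), 6 mm thick, 29 to 63 mm off the axis, 26 to 60 mm up. The pockets between them are open from above for a fingertip to push a fin round.
- carousel_3: one of three look-alike vial carousels, 130 mm across, 98 tall, 0.65 kg, loose; which of them drags cannot be seen. Origin: centre of its underside, z along its axle. Rubber foot 100 mm across; slides when pushed with over 3 N. Black carrying knob on the axis: upright cylinder 30 mm across, 64 to 98 mm above the origin; foot and knob are one piece and do not turn with the ring.
- carousel_3_ring (a joint): turn of this carousel's ring about its axle, rad, unlimited, not wrapped, growing anticlockwise from above; starts within 0.25 of 0; at 0 the orange fin points along the body's +x. A sound ring coasts on for about half a second after a brisk push (and may bounce back if a fin hits something); the dragging one stops where the push ends and resists with about 1.3 N at mid fin.
- carousel_3_fin (a point): point on the top edge of the ring's orange fin, 52 mm off the axis, 60 mm above the origin. White ring: disc of radius 65 mm, its top 26 mm up, with four upright radial fins at right angles (one orange), 6 mm thick, 29 to 63 mm off the axis, 26 to 60 mm up. The pockets between them are open from above for a fingertip to push a fin round.
- tray: shallow brushed-steel instrument tray, loose, 0.9 kg, 173 mm (own x) by 263 mm (own y), 20 mm deep; origin: centre of its underside; floor 2 mm thick, walls up to 20 mm high; inside it is 166 by 256 mm, so a carousel's foot stands flat on the floor anywhere within 33 mm (x) and 78 mm (y) of the centre, while the ring passes over the walls.
- cup_yellow: sample cup with yellow lid, 61 mm across, 59 mm tall; origin: centre of its underside; a bystander, to be left alone
- vial_a: small vial with white cap, 22 mm across, 50 mm tall; origin: centre of its underside; a bystander, to be left alone
- timer: white bench timer lying flat, 66 x 66 x 20 mm; origin: centre of its underside; a bystander, to be left alone

How it is judged:
On the way, in this order (a step that is already met when the one before it is completed fails the run):
1. the rings of all three carousels have been turned by about a quarter turn or more and not come back, all of them still standing on the bench ((value of joint carousel_1_ring above 1.1 rad or value of joint carousel_1_ring below -1.1 rad) and (value of joint carousel_2_ring above 1.1 rad or value of joint carousel_2_ring below -1.1 rad) and (value of joint carousel_3_ring above 1.1 rad or value of joint carousel_3_ring below -1.1 rad) and height (world z) of each of carousel_1, carousel_2, carousel_3 below 0.015 m), for 0.1 s.
2. the dragging carousel is lifted clear of the bench (height (world z) of carousel_2 above 0.03 m), for 0.1 s.
At the end, for the whole second after the job is handed in: The dragging carousel stands upright (within 3 degrees), at rest, with its whole foot flat on the tray's floor; the two free-running carousels stand upright and at rest on the bench within 60 mm of where they began; the tray lies flat within 80 mm of where it began (x of carousel_2 in the frame of tray between -0.036 and 0.036 m and y of carousel_2 in the frame of tray between -0.081 and 0.081 m and z of carousel_2 in the frame of tray between -0.002 and 0.008 m and angle between each of carousel_2, carousel_1, carousel_3's own z axis and vertical below 0.06 rad and linear speed of each of carousel_2, carousel_1, carousel_3 below 0.02 m/s and distance of each of carousel_1, carousel_3 from where it was at the start of the episode below 0.06 m and angle between tray's own z axis and vertical below 0.04 rad and distance of tray from where it was at the start of the episode below 0.08 m); the robot touches nothing.
It fails at once if a carousel is tipped by more than 30 degrees (angle between any of carousel_1, carousel_2, carousel_3's own z axis and vertical above 0.52 rad).
It fails at once if a free-running carousel is lifted off the bench (height (world z) of any of carousel_1, carousel_3 above 0.03 m).
It fails at once if a carousel is dropped or slammed into the tray: faster than 0.4 m/s within 30 mm of the tray ((horizontal distance between carousel_1 and tray below 0.15 m and z of carousel_1 in the frame of tray below 0.03 m and linear speed of carousel_1 above 0.4 m/s) or (horizontal distance between carousel_2 and tray below 0.15 m and z of carousel_2 in the frame of tray below 0.03 m and linear speed of carousel_2 above 0.4 m/s) or (horizontal distance between carousel_3 and tray below 0.15 m and z of carousel_3 in the frame of tray below 0.03 m and linear speed of carousel_3 above 0.4 m/s)).
It fails at once if the cup, the vial or the timer is pushed more than 30 mm or knocked over (distance of any of cup_yellow, vial_a, timer from where it was at the start of the episode above 0.03 m or angle between any of cup_yellow, vial_a, timer's own z axis and vertical above 0.5 rad).
It also fails if it takes over 61 s, if anything falls off the work surface, if the arm or the gripper's body presses on something with over 40 N, if the wrist force passes 120 N, or if a joint passes its speed limit or range.

## Robot

A 7-joint arm with a two-finger parallel gripper is mounted at the origin on a cart in front of the work surface, level with it; the furniture and walls round the work are solid. World frame = base frame: x ahead of the robot, y to its left, z up, the work surface at z = 0. Lengths are in m, angles in rad, forces in N, time in s.
With the tool pointing down it reaches from about 0.4 to 0.85 m from the base axis. Payload 10.4 kg.
Tool frame: the origin (TCP) lies between the finger pads; the fingertips stand r.finger_overhang ahead of it and the grasp point (between the pads) lies 3 mm ahead of it (r.finger_overhang is the distance from the TCP to the fingertips, in m); z points along the fingers, y is the line along which they close (so a half turn about z gives the same grasp; the last joint's range is limited). The gripper opens to 87 mm and grips with 3 to 60 N. Pads are 19 mm wide; open, the fingers measure 117 mm over their backs; the gripper's body (75 mm by 190 mm) begins 51 mm behind the grasp point.
Start: joints at [1.23, 0.332, -0.065, 1.46, 0.022, 1.35, -0.088], TCP at [0.195, -0.594, 0.245] pointing down, gripper open.
Joint ranges: [-2.6, 2.6], [-0.5, 2.12], [-1.47, 1.34], [0.16, 2.42], [-1.27, 4.41], [0.06, 2.06], [-2.6, 2.6]. Speed limits (rad/s): [2.22, 2.22, 2.79, 2.79, 3.14, 3.14, 3.14].

## Interface

Orientations are given as a rotation vector (axis times angle).
In Python, from rig import r, eyes gives the robot as it stands.
- The arm moves only by the tool apply_moves, never from a script. Its arguments are lists of equal length, an entry for each row: "jaw": the closure, from -1 (fully open) to 1 (shut); "linear": the shift along the tool's x, y, z in cm, a list of three; "twist": the turn about the tool's z in rad. In form: {"jaw": [jaw, ...], "linear": [[dx, dy, dz], ...], "twist": [twist, ...]}. A call has 1 to 20 rows; each row shifts and turns the commanded pose from where the row before left it, along the tool's axes as they then stand; what a row does not reach is not made up. A row lasts 1/10 s, in which the tool goes at most 50 mm and 8.59 degrees, less where a joint would pass 70% of its speed; a pose out of reach is approached as far as the arm can. A call with a gripper value outside its range is refused whole. The fingers move at their own pace and stop on an object; "force" is the grip in N (left out, the last holds). Time passes only in rows, so rows that do not move let the fingers close. It gives the time, the measured TCP pose, the force, the opening and the grip force at its end, in the units of the state.
- r.state(): the state, without advancing time (a new reading comes with each control period).
- eyes.capture(name): name is "scene" or "side" or "wrist"; returns a dict with "img" (384x512x3 uint8, red, green, blue), "fx", "fy", "cx", "cy" (pixels), "T" (4x4, takes a point from camera to world coordinates). Camera axes: x right, y up, looking along -z (the intrinsics and any distortion apply to the point x, -y, -z); pixel columns grow to the right and rows downward; lengths in m; the calibration is good to about 2 mm. A picture is of the moment at which its call begins. There is no depth.
- r.sign_off(): hands the job in; it is judged then, once.
The state is a dict: "time": time; "joint_pos": joint angles; "joint_velocities": joint speeds; "joint_torque": joint torques, N m; "tcp_pos": TCP position; "ee_rot": TCP orientation; "ft_force": force on the tool from outside, world axes, zero at the start; "ft_torque": the same for the moment, N m; "opening": finger opening in m; "gripper_force": force on a finger pad.
Only numpy, scipy, OpenCV 4.12 (cv2) and the standard library are available. Lean on these libraries where they do the work, as an engineer would, in place of code of your own. Each camera call takes 0.05 s, during which the arm holds its last target. There are 200 camera calls.

## Working session

There is one attempt and no reset: what is moved stays moved. The work goes in short steps, Python scripts to look and compute and a tool call to move; the robot and the scene stay as the last step left them, time stands still between calls to the robot, and variables do not carry over. Pictures are saved under pics/ and viewed, at most 10 in all, crops included, and the job is handed in when it is done.

Besides the shell and the picture viewer there is one more tool, called after "Call:" by a JSON object that holds its "method" and its "body". apply_moves: Moves the arm, as the interface text tells. Its arguments: {"type":"object","properties":{"jaw":{"type":"array"},"linear":{"type":"array"},"twist":{"type":"array"},"force":{"type":"number"}},"required":["jaw","linear","twist"]}

```bash
mkdir -p pics
python3 - <<'E'
from rig import r, eyes
import cv2,pickle,numpy as np
s=r.state();print(s['time'],s['tcp_pos'],s['ee_rot'],r.finger_overhang)
d={}
for n in("scene","side"):
    c=eyes.capture(n);d[n]=c
    cv2.imwrite(f"pics/{n}0.png",cv2.resize(c["img"][:,:,::-1],(800,600),interpolation=cv2.INTER_CUBIC))
    print(n,c["fx"],c["fy"],c["cx"],c["cy"],c["T"].round(3).tolist(),[k for k in c])
pickle.dump(d,open("c0.pkl","wb"))
E
```

```text
0.0 [ 0.19518105 -0.59336752  0.24375736] [-3.10064969e+00 -4.96939380e-01  4.59923616e-04] 0.022
scene 389.72712625568727 389.72712625568727 255.10779239526406 192.79026550824742 [[-0.607, 0.445, -0.658, -0.286], [-0.795, -0.327, 0.511, 0.63], [0.012, 0.833, 0.553, 0.746], [0.0, 0.0, 0.0, 1.0]] ['img', 'fx', 'fy', 'cx', 'cy', 'T']
side 429.59665517393285 429.59665517393285 255.0041110227346 189.85473179332575 [[-0.849, 0.327, -0.416, 0.096], [-0.529, -0.492, 0.692, 0.714], [0.022, 0.807, 0.59, 0.696], [0.0, 0.0, 0.0, 1.0]] ['img', 'fx', 'fy', 'cx', 'cy', 'T']
```

View pics/scene0.png

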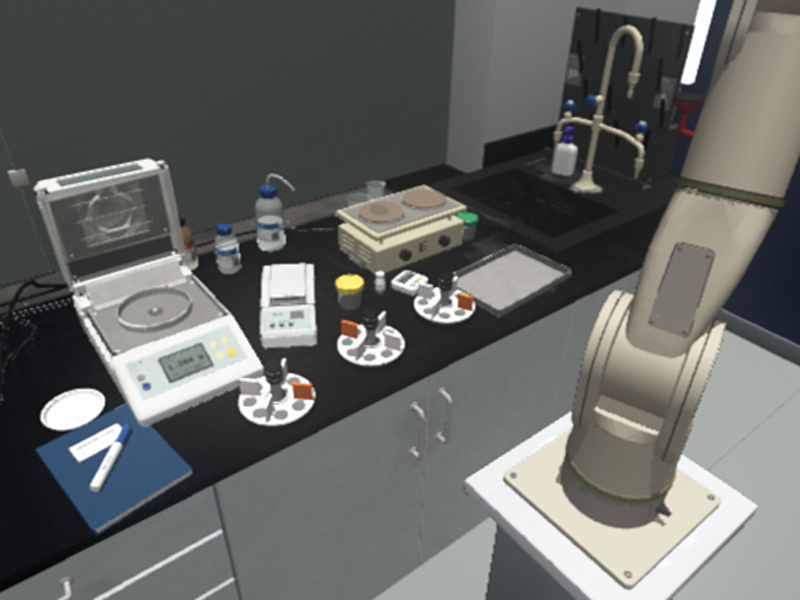

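View pics/side0.png

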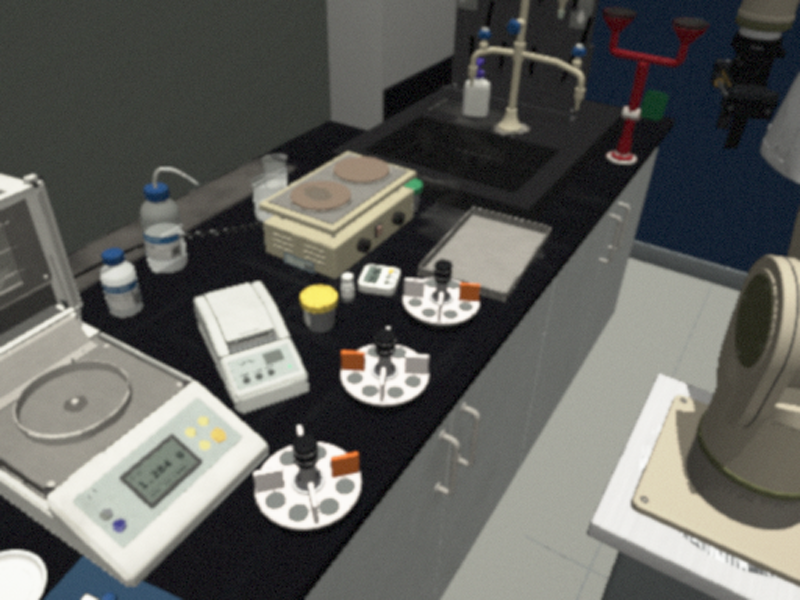

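The pictures show three carousels in a row, with ring centres in the side view at about (308,484), (385,374) and (441,301). The tray lies beyond, with corners at about (480,208), (551,236), (500,297) and (421,258). The cup is at (319,308), the vial at (347,287) and the timer at (380,279).

```bash
cat > h.py <<'E'
import numpy as np
def ray(c,u,v,z,s=1.5625):
    u=u/s;v=v/s
    d=c["T"][:3,:3]@np.array([(u-c["cx"])/c["fx"],-(v-c["cy"])/c["fy"],-1])
    o=c["T"][:3,3];return o+d*(z-o[2])/d[2]
E
python3 - <<'E'
import pickle
from h import *
d=pickle.load(open("c0.pkl","rb"));
def p(n,l,u,v,z):print(n,l,ray(d[n],u,v,z).round(3)[:2])
for l,u,v,z in[("A",308,484,.026),("B",385,374,.026),("C",441,301,.026),("Af",359,455,.06),("Bf",341,350,.06),("Cf",480,285,.06),("Ak",305,437,.098),("Bk",386,335,.098),("Ck",443,265,.098),("t1",480,208,.02),("t2",551,236,.02),("t3",500,297,0),("t4",421,258,.02),("cup",319,297,.059),("vial",347,278,.05),("timer",380,279,.02)]:p("side",l,u,v,z)
for l,u,v,z in[("A",277,398,.026),("B",371,344,.026),("C",445,304,.026),("Af",312,386,.06),("Bf",342,321,.06),("Cf",474,294,.06),("t1",513,247,.02),("t2",571,272,.02),("t3",509,312,0),("cup",349,284,.059)]:p("scene",l,u,v,z)
E
```

```text
side A [0.456 0.318]
side B [0.484 0.101]
side C [ 0.503 -0.101]
side Af [0.413 0.27 ]
side Bf [0.545 0.125]
side Cf [ 0.45  -0.135]
side Ak [0.462 0.309]
side Bk [0.484 0.099]
side Ck [ 0.504 -0.101]
side t1 [ 0.597 -0.441]
side t2 [ 0.43  -0.417]
side t3 [ 0.437 -0.201]
side t4 [ 0.602 -0.206]
side cup [0.651 0.038]
side vial [ 0.653 -0.041]
side timer [ 0.628 -0.106]
scene A [0.456 0.315]
scene B [0.485 0.098]
scene C [ 0.505 -0.109]
scene Af [0.413 0.269]
scene Bf [0.541 0.126]
scene Cf [ 0.46  -0.147]
scene t1 [ 0.605 -0.421]
scene t2 [ 0.438 -0.442]
scene t3 [ 0.428 -0.227]
scene cup [0.648 0.039]
```

Call:
{"method": "apply_moves", "body": {"jaw": [-1, -1, -1, -1, -1, -1, -1, -1, -1, -1, -1, -1, -1, -1, -1, -1, -1], "linear": [[3.2, -2.64, 0.4], [3.2, -2.64, 0.4], [3.2, -2.64, 0.4], [3.2, -2.64, 0.4], [3.2, -2.64, 0.4], [3.2, -2.64, 0.4], [3.2, -2.64, 0.4], [3.2, -2.64, 0.4], [3.2, -2.64, 0.4], [3.2, -2.64, 0.4], [3.2, -2.64, 0.4], [3.2, -2.64, 0.4], [3.2, -2.64, 0.4], [3.2, -2.64, 0.4], [0, 0, 0], [0, 0, 0], [0, 0, 0]], "twist": [0, 0, 0, 0, 0, 0, 0, 0, 0, 0, 0, 0, 0, 0, 0.12, 0.13, 0]}}

```text
time: 1.8
tcp_pos: [0.5052, -0.1024, 0.1882]
ee_rot: [-3.14, -0.104, 0.001]
ft_force: [-1.3, -0.7, 0.1]
opening: 0.0871
gripper_force: 0.0
```

```bash
cat >> h.py <<'E'
from scipy.spatial.transform import Rotation as R
def info(r):
    s=r.state();M=R.from_rotvec(s['ee_rot']).as_matrix()
    print('t',round(s['time'],2),'tcp',np.round(s['tcp_pos'],4),'xh',np.degrees(np.arctan2(M[1,0],M[0,0])).round(1),'yh',np.degrees(np.arctan2(M[1,1],M[0,1])).round(1),'tilt',M[:,2].round(3),'q',np.round(s['joint_pos'],2),'F',np.round(s['ft_force'],1),np.round(s['ft_torque'],2),'op',s['opening'])
    return s,M
def tri(c1,p1,c2,p2):
    o1=c1["T"][:3,3];a=ray(c1,*p1,0)-o1;o2=c2["T"][:3,3];b=ray(c2,*p2,0)-o2
    k=np.linalg.lstsq(np.c_[a,-b],o2-o1,rcond=None)[0];x,y=o1+a*k[0],o2+b*k[1];return ((x+y)/2).round(3),np.linalg.norm(x-y).round(3)
def proj(c,P,s=1):
    q=c["T"][:3,:3].T@(np.asarray(P)-c["T"][:3,3]);return np.round([s*(c["cx"]+c["fx"]*q[0]/-q[2]),s*(c["cy"]-c["fy"]*q[1]/-q[2])],1)
E
python3 - <<'E'
import pickle,cv2
from rig import r,eyes
from h import *
info(r)
d=pickle.load(open("c0.pkl","rb"));S,C=d["side"],d["scene"]
print(tri(S,(267,447),C,(262,367)),tri(S,(130,586),C,(147,418)),tri(S,(268,338) if 0 else (300,366),C,(316,338)))
c=eyes.capture("wrist");pickle.dump(c,open("w1.pkl","wb"));print(c["T"].round(3).tolist())
cv2.imwrite("pics/w1.png",cv2.resize(c["img"][:,:,::-1],(640,480)))
print(proj(c,[.504,-.102,.098],1.25))
E
```

```text
t 1.8 tcp [ 0.5052 -0.1024  0.1882] xh 3.8 yh -86.2 tilt [-0.001  0.    -1.   ] q [ 0.58  0.17 -0.51  1.8   0.09  1.19 -1.46] F [-1.3 -0.7  0.1] [-0.02 -0.01  0.01] op 0.08712582159385096
(array([0.528, 0.307, 0.041]), np.float64(0.004)) (array([0.533, 0.517, 0.029]), np.float64(0.015)) (array([ 0.613,  0.142, -0.005]), np.float64(0.021))
[[0.066, 0.952, 0.298, 0.587], [-0.998, 0.063, 0.019, -0.096], [-0.001, -0.298, 0.954, 0.328], [0.0, 0.0, 0.0, 1.0]]
[319.3 252.3]
```

View pics/w1.png

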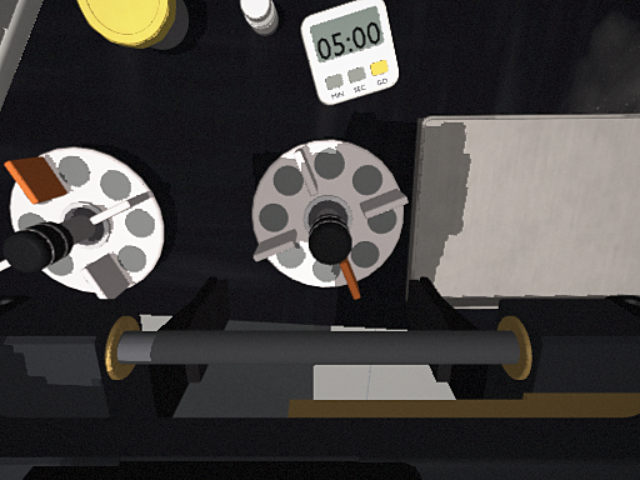

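The wrist view shows the carousel nearest the tray. Its disc centre is at (328,214), with fin ends at orange (356,298), right (406,201), top (298,148) and left (255,258). The middle carousel's disc centre is at (86,222), with its orange fin at (7,163). The tray's near-left corner is at (425,117).

Run:
```python
import pickle
from h import *
c=pickle.load(open("w1.pkl","rb"))
o=ray(c,328,214,.026,1.25);b=ray(c,86,222,.026,1.25);print(o,b, ray(c,425,117,.02,1.25),ray(c,415,303,.02,1.25),ray(c,328,240,.098,1.25))
for u,v in[(356,298),(406,201),(298,148),(255,258)]:
    p=ray(c,u,v,.06,1.25)-o;print(np.hypot(p[0],p[1]).round(3),np.degrees(np.arctan2(p[1],p[0])).round(1))
p=ray(c,7,163,.06,1.25)-b;print('B',np.hypot(p[0],p[1]).round(3),np.degrees(np.arctan2(p[1],p[0])).round(1))
```

```text
[ 0.51270298 -0.10894484  0.026     ] [0.49204904 0.09617738 0.026     ] [ 0.59571029 -0.18047076  0.02      ] [ 0.43154277 -0.19637787  0.02      ] [ 0.51295051 -0.10710195  0.098     ]
0.065 -156.3
0.06 -68.3
0.061 25.5
0.063 118.8
B 0.059 30.1
```

Call:
{"method": "apply_moves", "body": {"jaw": [-1, -1, -1, -1, -1, -1, -1], "linear": [[0.6, 0.45, 0], [0, 0, 0], [0, 0, 4], [0, 0, 4], [0, 0, 3], [0, 0, 1.4], [0, 0, 0]], "twist": [0, 0.145, 0, 0, 0, 0, 0]}}

```text
time: 2.55
tcp_pos: [0.5108, -0.1069, 0.0631]
ee_rot: [-3.139, 0.12, 0.005]
ft_force: [0.3, 0.5, 0.3]
opening: 0.087
gripper_force: 0.0
```

Call:
{"method": "apply_moves", "body": {"jaw": [-1, -1, -1, -1, -1, -1, -1, -1, -1, -1, -1], "linear": [[0, 0, 0], [0, 0, 0], [0, 0, 0], [0, 0, 0], [0, 0, 0], [0, 0, 0], [0, 0, 0], [0, 0, 0], [0, 0, 0], [0, 0, 0], [0, 0, 0]], "twist": [-0.149, -0.149, -0.149, -0.149, -0.149, -0.149, -0.149, -0.149, -0.149, -0.149, -0.149]}}

```text
time: 3.65
tcp_pos: [0.513, -0.1075, 0.0666]
ee_rot: [2.222, 2.217, 0.001]
ft_force: [-0.3, 0.5, 0.2]
opening: 0.0869
gripper_force: 0.1
```

Run:
```python
from rig import r
from h import *
info(r)
```

```text
t 3.65 tcp [ 0.513  -0.1075  0.0666] xh 89.9 yh -0.1 tilt [ 0.003 -0.001 -1.   ] q [ 0.77  0.39 -0.75  1.89  0.32  0.98 -0.13] F [-0.3  0.5  0.2] [-0.07 -0.03  0.03] op 0.08690514834866442
```

Call:
{"method": "apply_moves", "body": {"jaw": [-1, -1, -1, -1, -1, -1, -1, -1, -1, -1, -1], "linear": [[0, 0, 0], [0, 0, 0], [0, 0, 0], [0, 0, 0], [0, 0, -4], [0, 0, -4], [0, 0, -4], [0, 0, 0], [0, 0, 0], [0, 0, 0], [0, 0, 0]], "twist": [-0.149, -0.149, -0.149, 0, 0, 0, 0, 0, 0, 0, 0]}}

```text
time: 4.75
tcp_pos: [0.5111, -0.1067, 0.1836]
ee_rot: [-1.686, -2.649, 0.001]
ft_force: [0.2, 0.2, -0.2]
opening: 0.087
gripper_force: 0.0
```

Run:
```python
import pickle,cv2
from rig import r,eyes
from h import *
info(r)
c=eyes.capture("side");pickle.dump(c,open("s2.pkl","wb"))
a=cv2.resize(c["img"][130:340,150:330,::-1],(0,0),fx=2.5,fy=2.5,interpolation=cv2.INTER_CUBIC)
w=eyes.capture("wrist");pickle.dump(w,open("w2.pkl","wb"))
b=cv2.resize(w["img"][:,:,::-1],(0,0),fx=.68,fy=.68)
H=max(a.shape[0],b.shape[0]);o=np.zeros((H,800,3),np.uint8);o[:a.shape[0],:a.shape[1]]=a;o[:b.shape[0],452:452+b.shape[1]]=b[:,:348]
cv2.imwrite("pics/p2.png",o)
```

```text
t 4.75 tcp [ 0.5111 -0.1067  0.1836] xh 115.0 yh 25.0 tilt [-0.002  0.    -1.   ] q [ 0.91  0.26 -0.9   1.77  0.22  1.21  0.39] F [ 0.2  0.2 -0.2] [ 0.03 -0.1   0.04] op 0.08701040240992725
```

View pics/p2.png

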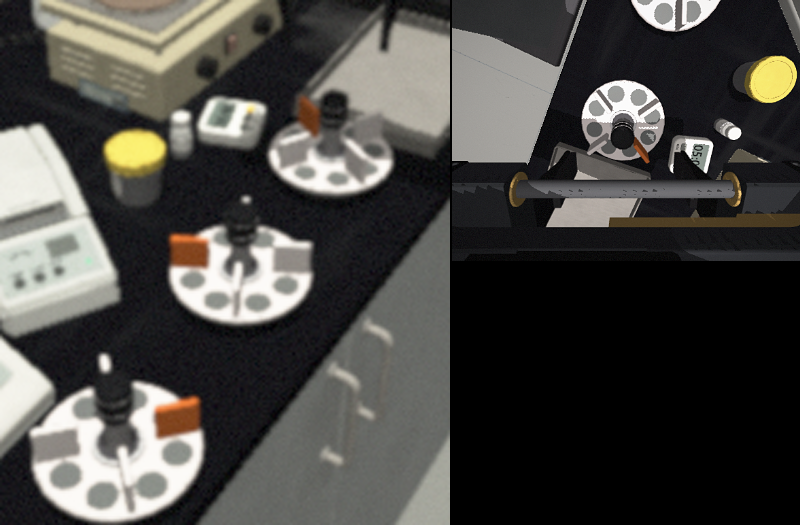

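Run:
```python
import pickle
from h import *
s=pickle.load(open("s2.pkl","rb"));w=pickle.load(open("w2.pkl","rb"))
for c,u,v in[(s,150+299/2.5,130+98/2.5),(w,196/.68,161/.68)]:
    p=ray(c,u,v,.06,1);e=p-[.511,-.107,.06];print(np.hypot(*e[:2]).round(3),np.degrees(np.arctan2(e[1],e[0])).round(1))
print(ray(s,150+331/2.5,130+157/2.5,.026,1), ray(w,171/.68,120/.68,.026,1))
```

```text
0.058 -27.9
0.059 -29.6
[ 0.50191838 -0.10093578  0.026     ] [ 0.50720219 -0.10411138  0.026     ]
```

Call:
{"method": "apply_moves", "body": {"jaw": [-1, -1, -1, -1, -1, -1, -1, -1, -1, -1, -1, -1, -1, -1], "linear": [[3.92, 1.3, 0], [3.92, 1.3, 0], [3.92, 1.3, 0], [3.92, 1.3, 0], [3.92, 1.3, 0], [0, 0, 0], [0, 0, 0], [0, 0, 0], [0, 0, 0], [0, 0, 4], [0, 0, 4], [0, 0, 3], [0, 0, 1], [0, 0, 0]], "twist": [0, 0, 0, 0, 0, 0.125, 0.125, 0.125, 0.125, 0, 0, 0, 0, 0]}}

```text
time: 6.25
tcp_pos: [0.4866, 0.0985, 0.0636]
ee_rot: [-2.287, -2.15, 0.003]
ft_force: [-0.4, 0.2, 0.5]
opening: 0.0869
gripper_force: 0.0
```

Call:
{"method": "apply_moves", "body": {"jaw": [-1, -1, -1, -1, -1, -1, -1, -1, -1, -1, -1], "linear": [[0, 0, 0], [0, 0, 0], [0, 0, 0], [0, 0, 0], [0, 0, 0], [0, 0, 0], [0, 0, 0], [0, 0, 0], [0, 0, 0], [0, 0, 0], [0, 0, 0]], "twist": [-0.149, -0.149, -0.149, -0.149, -0.149, -0.149, -0.149, -0.149, -0.149, -0.149, -0.149]}}

```text
time: 7.35
tcp_pos: [0.4887, 0.0982, 0.0664]
ee_rot: [-0.018, 3.139, -0.001]
ft_force: [0.0, 0.7, -0.2]
opening: 0.0869
gripper_force: 0.1
```

Run:
```python
from rig import r
from h import *
info(r)
```

```text
t 7.35 tcp [0.4887 0.0982 0.0664] xh -179.4 yh 90.6 tilt [ 0.002 -0.001 -1.   ] q [ 0.72  0.54 -1.2   1.94  0.58  1.07  0.85] F [ 0.   0.7 -0.2] [ 0.08 -0.15 -0.02] op 0.08688755036148778
```

Call:
{"method": "apply_moves", "body": {"jaw": [-1, -1, -1, -1, -1, -1, -1, -1, -1, -1, -1], "linear": [[0, 0, 0], [0, 0, 0], [0, 0, 0], [0, 0, 0], [0, 0, -4], [0, 0, -4], [0, 0, -4], [0, 0, 0], [0, 0, 0], [0, 0, 0], [0, 0, 0]], "twist": [-0.149, -0.149, -0.149, 0, 0, 0, 0, 0, 0, 0, 0]}}

```text
time: 8.45
tcp_pos: [0.487, 0.0982, 0.1838]
ee_rot: [0.704, -3.06, -0.0]
ft_force: [0.3, -0.3, -0.4]
opening: 0.0871
gripper_force: 0.0
```

Run:
```python
import pickle,cv2
from rig import r,eyes
from h import *
info(r)
c=eyes.capture("side");pickle.dump(c,open("s3.pkl","wb"))
a=cv2.resize(c["img"][150:350,150:330,::-1],(0,0),fx=2.5,fy=2.5,interpolation=cv2.INTER_CUBIC)
w=eyes.capture("wrist");pickle.dump(w,open("w3.pkl","wb"))
b=cv2.resize(w["img"][:,:,::-1],(0,0),fx=.68,fy=.68)
H=max(a.shape[0],b.shape[0]);o=np.zeros((H,800,3),np.uint8);o[:a.shape[0],:a.shape[1]]=a;o[:b.shape[0],452:452+b.shape[1]]=b[:,:348]
cv2.imwrite("pics/p3.png",o)
```

```text
t 8.45 tcp [0.487  0.0982 0.1838] xh -154.1 yh 115.9 tilt [-0.001 -0.    -1.   ] q [ 0.91  0.45 -1.43  1.82  0.46  1.28  1.38] F [ 0.3 -0.3 -0.4] [ 0.12 -0.12  0.04] op 0.08705222639691032
```

View pics/p3.png

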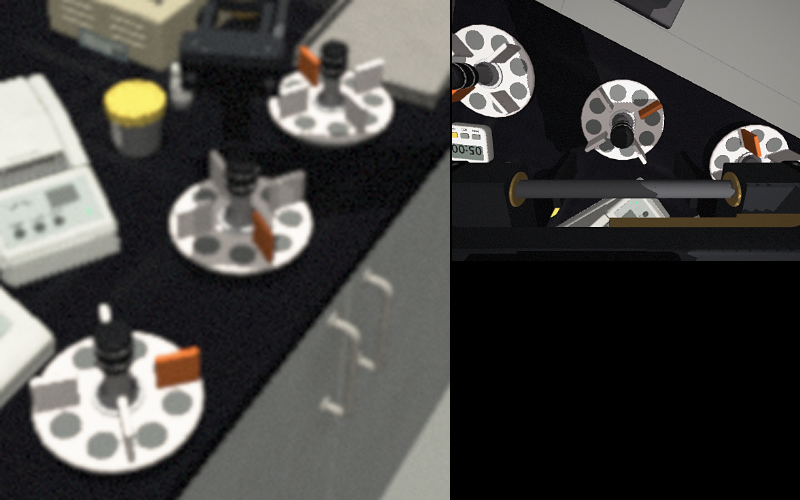

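Run:
```python
import pickle
from h import *
s=pickle.load(open("s3.pkl","rb"));w=pickle.load(open("w3.pkl","rb"))
o=[.487,.098,.06]
for c,u,v in[(s,150+270/2.5,150+216/2.5),(w,211/.68,102/.68)]:
    e=ray(c,u,v,.06,1)-o;print(np.hypot(*e[:2]).round(3),np.degrees(np.arctan2(e[1],e[0])).round(1))
print(ray(w,171/.68,120/.68,.026,1),ray(w,33/.68,71/.68,.026,1),ray(s,150+241/2.5,150+224/2.5,.026,1))
p=ray(s,150+201/2.5,150+350/2.5,.06,1);print('A',p-[.457,.316,.06])
```

```text
0.041 162.3
0.063 150.3
[0.48590853 0.09596855 0.026     ] [ 0.50684382 -0.11325559  0.026     ] [0.48343994 0.1018654  0.026     ]
A [-4.37556176e-02 -4.87852363e-02 -5.55111512e-17]
```

Call:
{"method": "apply_moves", "body": {"jaw": [-1, -1, -1, -1, -1, -1, -1, -1, -1, -1, -1, -1], "linear": [[0, 0, 0], [0, 0, 0], [0, 0, 0], [0, 0, 0], [0, 0, 0], [1.16, 3.44, 0], [1.16, 3.44, 0], [1.16, 3.44, 0], [1.16, 3.44, 0], [1.16, 3.44, 0], [1.16, 3.44, 0], [0, 0, 0]], "twist": [0.129, 0.129, 0.129, 0.129, 0.129, 0, 0, 0, 0, 0, 0, 0]}}

```text
time: 9.75
tcp_pos: [0.4552, 0.3199, 0.1844]
ee_rot: [-0.289, -3.126, -0.004]
ft_force: [-0.4, 0.0, -0.8]
opening: 0.087
gripper_force: 0.0
```

Run:
```python
import pickle,cv2
from rig import r,eyes
from h import *
info(r)
w=eyes.capture("wrist");pickle.dump(w,open("w4.pkl","wb"))
cv2.imwrite("pics/w4.png",cv2.resize(w["img"][:,:,::-1],(640,480)))
```

```text
t 9.75 tcp [0.4552 0.3199 0.1844] xh 169.4 yh 79.4 tilt [-0.002  0.003 -1.   ] q [ 0.25  0.48 -1.19  1.68  0.46  1.3   0.36] F [-0.4  0.  -0.8] [ 0.09 -0.11  0.02] op 0.0870072548351826
```

View pics/w4.png

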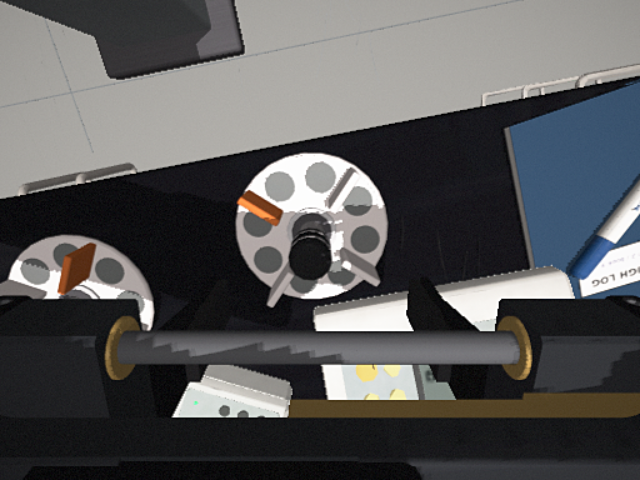

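The wrist view has the last carousel's disc centre at (312,225), with fin ends at orange (238,200), (353,170), (379,284) and (271,305).

Run:
```python
import pickle
from rig import r
from h import *
w=pickle.load(open("w4.pkl","rb"));info(r)
o=ray(w,312,225,.026,1.25);print(o)
for u,v in[(238,200),(353,170),(379,284),(271,305)]:
    e=ray(w,u,v,.06,1.25)-o;print(np.hypot(*e[:2]).round(3),np.degrees(np.arctan2(e[1],e[0])).round(1))
```

```text
t 9.8 tcp [0.4565 0.3172 0.1841] xh 169.3 yh 79.3 tilt [-0.002  0.001 -1.   ] q [ 0.26  0.48 -1.19  1.68  0.46  1.3   0.36] F [ 0.9 -0.2  0.1] [ 0.   -0.15  0.01] op 0.08732779549022439
[0.45560442 0.31658498 0.026     ]
0.061 -128.6
0.058 138.7
0.066 43.3
0.066 -40.4
```

Call:
{"method": "apply_moves", "body": {"jaw": [-1, -1, -1, -1, -1], "linear": [[0.2, 0.1, 4], [0, 0, 4], [0, 0, 3], [0, 0, 1], [0, 0, 0]], "twist": [0, 0, 0, 0, 0]}}

```text
time: 10.3
tcp_pos: [0.4564, 0.3145, 0.0635]
ee_rot: [-0.302, -3.125, 0.002]
ft_force: [-0.3, 0.5, -0.3]
opening: 0.0875
gripper_force: 0.0
```

Call:
{"method": "apply_moves", "body": {"jaw": [-1, -1, -1, -1, -1, -1, -1, -1, -1, -1, -1], "linear": [[0, 0, 0], [0, 0, 0], [0, 0, 0], [0, 0, 0], [0, 0, 0], [0, 0, 0], [0, 0, 0], [0, 0, 0], [0, 0, 0], [0, 0, 0], [0, 0, 0]], "twist": [0.149, 0.149, 0.149, 0.149, 0.149, 0.149, 0.149, 0.149, 0.149, 0.149, 0.149]}}

```text
time: 11.4
tcp_pos: [0.4577, 0.3158, 0.0666]
ee_rot: [2.497, 1.906, 0.004]
ft_force: [-0.9, -1.6, 0.2]
opening: 0.0871
gripper_force: 0.6
```

Run:
```python
from rig import r
from h import *
info(r)
```

```text
t 11.4 tcp [0.4577 0.3158 0.0666] xh 74.7 yh -15.3 tilt [ 0.002  0.001 -1.   ] q [-0.05  0.46 -0.76  1.8   0.37  1.02 -1.23] F [-0.9 -1.6  0.2] [-0.38 -0.16  0.08] op 0.08712322066783411
```

Call:
{"method": "apply_moves", "body": {"jaw": [-1, -1, -1, -1, -1, -1, -1, -1, -1, -1, -1], "linear": [[0, 0, 0], [0, 0, 0], [0, 0, 0], [0, 0, 0], [0, 0, -4], [0, 0, -4], [0, 0, -4], [0, 0, 0], [0, 0, 0], [0, 0, 0], [0, 0, 0]], "twist": [0.149, 0.149, 0.149, 0.149, 0, 0, 0, 0, 0, 0, 0]}}

```text
time: 12.5
tcp_pos: [0.4563, 0.3152, 0.1837]
ee_rot: [2.943, 1.099, -0.002]
ft_force: [-0.6, -1.0, -0.9]
opening: 0.087
gripper_force: 0.0
```

Run:
```python
import pickle,cv2
from rig import r,eyes
from h import *
info(r)
w=eyes.capture("wrist");pickle.dump(w,open("w5.pkl","wb"))
cv2.imwrite("pics/w5.png",cv2.resize(w["img"][:,:,::-1],(640,480)))
```

```text
t 12.5 tcp [0.4563 0.3152 0.1837] xh 41.0 yh -49.0 tilt [-0.001 -0.001 -1.   ] q [-0.09  0.3  -0.7   1.7   0.2   1.22 -1.69] F [-0.6 -1.  -0.9] [-0.01 -0.05 -0.  ] op 0.08703987060298608
```

View pics/w5.png

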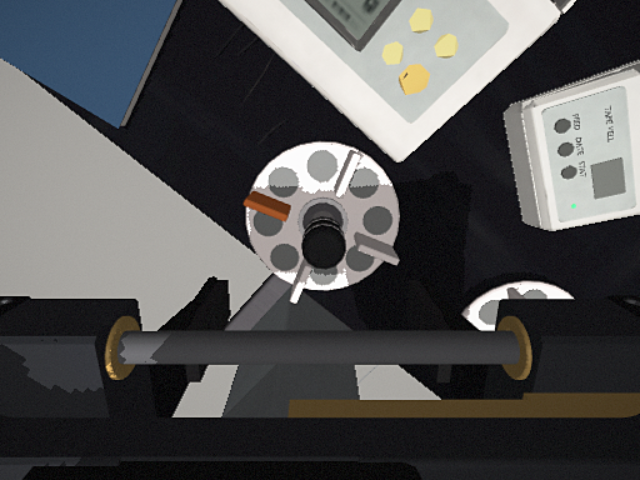

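The ring's disc centre is at (323,217), and its orange fin's outer end is now at (245,200).

Run:
```python
import pickle
from rig import r
from h import *
w=pickle.load(open("w5.pkl","rb"));info(r)
o=ray(w,323,217,.026,1.25);print(o,ray(w,324,250,.098,1.25))
for u,v in[(245,200),(355,151),(398,262),(296,302)]:
    e=ray(w,u,v,.06,1.25)-o;print(np.hypot(*e[:2]).round(3),np.degrees(np.arctan2(e[1],e[0])).round(1))
```

```text
t 12.55 tcp [0.4563 0.3153 0.1837] xh 41.0 yh -49.0 tilt [-0.001 -0.001 -1.   ] q [-0.09  0.3  -0.7   1.7   0.2   1.22 -1.69] F [ 0.1 -0.1 -0.1] [-0.02 -0.05 -0.03] op 0.08707230000570548
[0.46301494 0.31702391 0.026     ] [0.4601973  0.31489389 0.098     ]
0.061 110.3
0.061 19.9
0.063 -74.2
0.065 -158.6
```

The third ring stopped only about 20° ahead of the finger. That is the contact position, whereas the other two rings coasted to about 35°, so this is the dragging one. Next I grasp its knob.

Call:
{"method": "apply_moves", "body": {"jaw": [-1, -1, -1, -1, -1, 1, 1, 1, 1, 1, 1, 1, 1, 1, 1], "linear": [[0.15, 0, 3], [0, 0, 3], [0, 0, 2.5], [0, 0, 1.2], [0, 0, 0], [0, 0, 0], [0, 0, 0], [0, 0, 0], [0, 0, 0], [0, 0, 0], [0, 0, 0], [0, 0, 0], [0, 0, 0], [0, 0, 0], [0, 0, 0]], "twist": [0, 0, 0, 0, 0, 0, 0, 0, 0, 0, 0, 0, 0, 0, 0], "force": 40}}

```text
time: 14.05
tcp_pos: [0.4584, 0.316, 0.0876]
ee_rot: [2.943, 1.098, 0.001]
ft_force: [2.8, -3.2, 0.8]
opening: 0.0289
gripper_force: 40.0
```

Call:
{"method": "apply_moves", "body": {"jaw": [1, 1, 1, 1, 1, 1, 1, 1], "linear": [[0, 0, -1], [0, 0, -2], [0, 0, -3], [0, 0, -3], [0, 0, -3], [0, 0, -2], [0, 0, -1], [0, 0, 0]], "twist": [0, 0, 0, 0, 0, 0, 0, 0]}}

```text
time: 14.85
tcp_pos: [0.4576, 0.3171, 0.2383]
ee_rot: [-2.942, -1.1, -0.001]
ft_force: [0.6, 0.6, -6.7]
opening: 0.0293
gripper_force: 40.0
```

Run:
```python
from rig import r
from h import *
s,M=info(r)
d=M.T@(np.array([.519,-.318,s['tcp_pos'][2]])-s['tcp_pos']);print(d)
```

```text
t 14.85 tcp [0.4576 0.3171 0.2383] xh 41.0 yh -49.0 tilt [ 0.001  0.001 -1.   ] q [-0.08  0.26 -0.71  1.62  0.17  1.32 -1.67] F [ 0.6  0.6 -6.7] [ 0.08 -0.13  0.05] op 0.029256410914360455
[-3.70224661e-01  5.19692871e-01 -4.25455584e-04]
```

Call:
{"method": "apply_moves", "body": {"jaw": [1, 1, 1, 1, 1, 1, 1, 1, 1, 1, 1, 1, 1, 1, 1, 1, 1, 1, 1, 1], "linear": [[-1, 1.4, 0], [-2, 2.81, 0], [-2, 2.81, 0], [-2, 2.81, 0], [-2, 2.81, 0], [-2, 2.81, 0], [-2, 2.81, 0], [-2, 2.81, 0], [-2, 2.81, 0], [-2, 2.81, 0], [-2, 2.81, 0], [-2, 2.81, 0], [-2, 2.81, 0], [-2, 2.81, 0], [-2, 2.81, 0], [-2, 2.81, 0], [-2, 2.81, 0], [-2, 2.81, 0], [-1, 1.4, 0], [-1, 1.4, 0]], "twist": [0, 0, 0, 0, 0, 0, 0, 0, 0, 0, 0, 0, 0, 0, 0, 0, 0, 0, 0, 0]}}

```text
time: 16.85
tcp_pos: [0.5184, -0.3188, 0.2356]
ee_rot: [-2.941, -1.098, 0.003]
ft_force: [-0.0, 0.4, -7.0]
opening: 0.0289
gripper_force: 40.0
```

Run:
```python
import pickle,cv2
from rig import r,eyes
from h import *
info(r)
o=np.zeros((600,800,3),np.uint8)
for i,n in enumerate(("wrist","side")):
    c=eyes.capture(n);pickle.dump(c,open(n[0]+"6.pkl","wb"))
    im=c["img"][:,:,::-1] if i==0 else cv2.resize(c["img"][90:240,200:400,::-1],(0,0),fx=2,fy=2,interpolation=cv2.INTER_CUBIC)
    if i==0: o[:300,:400]=cv2.resize(im,(400,300))
    else: o[300:600,400:800]=im
cv2.imwrite("pics/p6.png",o)
info(r)
```

```text
t 16.85 tcp [ 0.5184 -0.3188  0.2356] xh 40.9 yh -49.1 tilt [-0.003  0.002 -1.   ] q [ 0.66  0.31 -0.22  1.51  0.07  1.33 -0.43] F [-0.   0.4 -7. ] [ 0.12 -0.09  0.01] op 0.028916469042942018
t 16.95 tcp [ 0.5182 -0.3205  0.2361] xh 40.8 yh -49.2 tilt [-0.002  0.    -1.   ] q [ 0.66  0.31 -0.22  1.51  0.07  1.33 -0.43] F [-0.4 -1.  -7.2] [ 0.12 -0.11  0.02] op 0.028946318213853243
```

View pics/p6.png

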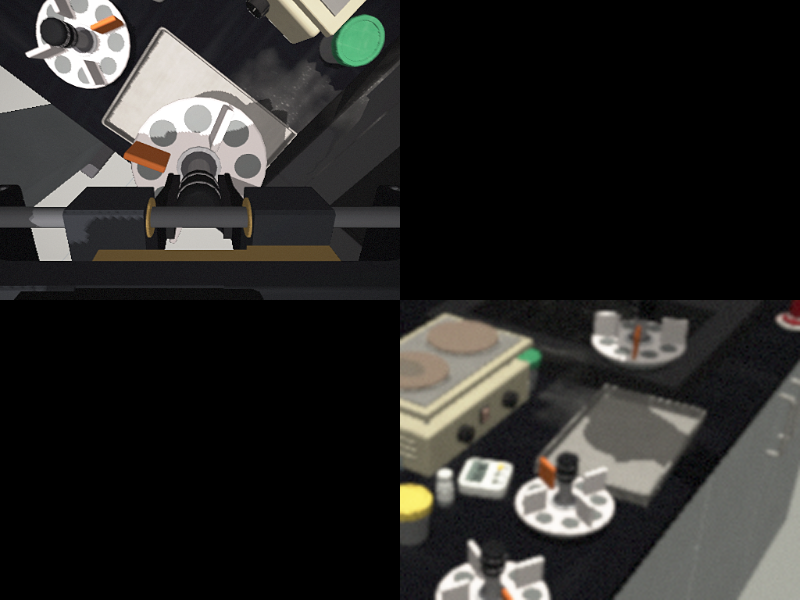

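Run:
```python
import pickle
from h import *
s=pickle.load(open("s6.pkl","rb"));w=pickle.load(open("w6.pkl","rb"))
P=[ray(s,200+(u-400)/2,90+(v-300)/2,.02,1)[:2].round(3) for u,v in[(611,385),(706,410),(648,495),(537,462)]];print(P,np.mean(P,0))
print([ray(w,u,v,.02,.78125)[:2].round(3) for u,v in[(163,28),(103,122),(296,133)]])
```

```text
[array([ 0.604, -0.442]), array([ 0.443, -0.453]), array([ 0.423, -0.192]), array([ 0.589, -0.178])] [ 0.51475 -0.31625]
[array([ 0.595, -0.184]), array([ 0.429, -0.195]), array([ 0.615, -0.437])]
```

Call:
{"method": "apply_moves", "body": {"jaw": [1, 1, 1, 1, 1, 1, 1, 1, 1, 1, 1, 1, 1], "linear": [[0, 0, 2], [0, 0, 3], [0, 0, 3], [0, 0, 2], [0, 0, 1], [0, 0, 1], [0, 0, 0.8], [0, 0, 0.5], [0, 0, 0.4], [0, 0, 0.3], [0, 0, 0.3], [0, 0, 0.2], [0, 0, 0]], "twist": [0, 0, 0, 0, 0, 0, 0, 0, 0, 0, 0, 0, 0]}}

```text
time: 18.25
tcp_pos: [0.5189, -0.3184, 0.0924]
ee_rot: [-2.943, -1.099, 0.0]
ft_force: [-0.2, -0.1, -7.5]
opening: 0.0291
gripper_force: 40.0
```

Call:
{"method": "apply_moves", "body": {"jaw": [1, 1, 1, 1, 1], "linear": [[0, 0, 0.1], [0, 0, 0.1], [0, 0, 0.1], [0, 0, 0], [0, 0, 0]], "twist": [0, 0, 0, 0, 0]}}

```text
time: 18.75
tcp_pos: [0.519, -0.3185, 0.0897]
ee_rot: [2.943, 1.099, 0.0]
ft_force: [-0.9, -0.8, -6.2]
opening: 0.029
gripper_force: 40.0
```

Call:
{"method": "apply_moves", "body": {"jaw": [1, 1, 1, 1], "linear": [[0, 0, 0.1], [0, 0, 0.05], [0, 0, 0], [0, 0, 0]], "twist": [0, 0, 0, 0]}}

```text
time: 19.15
tcp_pos: [0.5191, -0.3185, 0.0895]
ee_rot: [2.943, 1.099, 0.0]
ft_force: [-5.7, 3.5, 8.0]
opening: 0.0288
gripper_force: 40.0
```

Call:
{"method": "apply_moves", "body": {"jaw": [-0.2, -0.5, -1, -1, -1, -1, -1, -1, -1, -1, -1, -1, -1, -1], "linear": [[0, 0, 0], [0, 0, 0], [0, 0, 0], [0, 0, 0], [0, 0, 0], [0, 0, 0], [0, 0, -2], [0, 0, -3], [0, 0, -3], [0, 0, -3], [0, 0, -3], [0, 0, -3], [0, 0, 0], [0, 0, 0]], "twist": [0, 0, 0, 0, 0, 0, 0, 0, 0, 0, 0, 0, 0, 0]}}

```text
time: 20.55
tcp_pos: [0.5192, -0.3185, 0.2584]
ee_rot: [2.942, 1.099, 0.001]
ft_force: [0.3, 0.5, -0.5]
opening: 0.0873
gripper_force: 0.0
```

Run:
```python
import pickle,cv2
from rig import r,eyes
from h import *
info(r)
o=np.zeros((600,800,3),np.uint8)
for i,n in enumerate(("wrist","side")):
    c=eyes.capture(n);pickle.dump(c,open(n[0]+"7.pkl","wb"))
    if i==0: o[:300,:400]=cv2.resize(c["img"][:,:,::-1],(400,300))
    else: o[150:600,300:800]=cv2.resize(c["img"][100:325,150:400,::-1],(0,0),fx=2,fy=2,interpolation=cv2.INTER_CUBIC)
cv2.imwrite("pics/p7.png",o)
```

```text
t 20.55 tcp [ 0.5192 -0.3185  0.2584] xh 41.0 yh -49.0 tilt [ 0.001 -0.001 -1.   ] q [ 0.65  0.3  -0.22  1.48  0.07  1.37 -0.43] F [ 0.3  0.5 -0.5] [-0.04 -0.03  0.03] op 0.08725138804932768
```

View pics/p7.png

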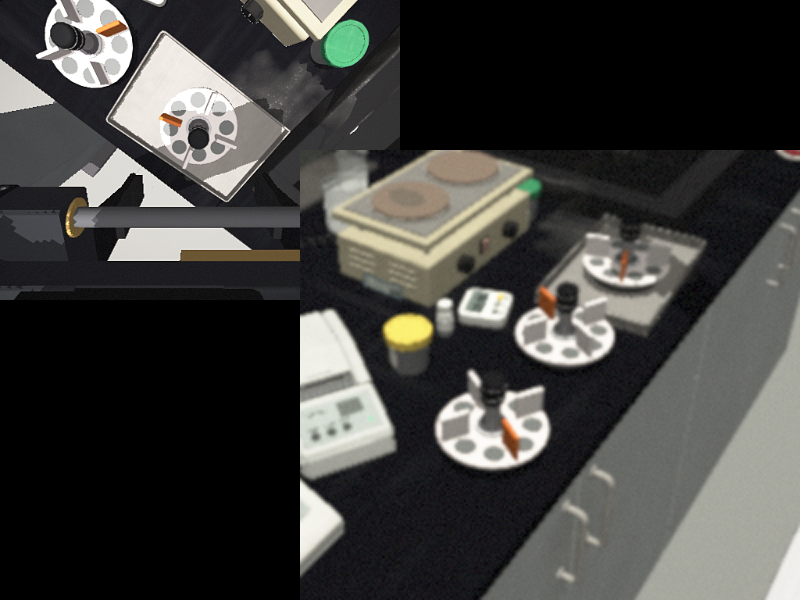

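The carousel stands upright in the tray at wrist view (199,125), centred between the walls. The other two stand where they were, and the bystanders look undisturbed.

```bash
python3 -c "
from rig import r
print(r.sign_off())"
```

```text
the job is handed in; nothing more can be done
None
```

I spun all three rings past a quarter turn, set the dragging carousel (the one farthest from the tray) upright in the tray, and handed the job in at about 20.6 s; no verdict came back.

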